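# Fit the finned power module into the open panel housing

### The arm

A 6-joint arm with a two-finger parallel gripper is mounted at the origin on the work surface. World frame = base frame: x ahead of the robot, y to its left, z up, the work surface at z = 0. Lengths are in mm, angles in degrees, forces in N, time in s.
With the tool pointing down it reaches from about 350 to 875 mm from the base axis. Payload 4.2 kg.
Tool frame: the origin (TCP) lies at the very end of the fingers, on their centre line; the grasp point (between the pads) lies 19 mm behind it; x points along the fingers, z is the direction in which the jaws open and shut, and the axes are right-handed (so a half turn about x gives the same grasp; the last joint's range is limited). The gripper opens to 85 mm and grips with 20 to 120 N. Pads are 22 mm wide; open, the fingers measure 114 mm over their backs; the gripper's body (76 mm by 85 mm) begins 54 mm behind the grasp point. The pads swing forward as they close: fully open they stand 13 mm farther back than shut.
Start: joints at [92.166, 22.042, 0.453, 0, -68.411, -14.817], TCP at [136.85, 609.812, 205.012] pointing down, gripper open.
Joint ranges: [-179.83, 179.83], [-69.29, 118.12], [-61.27, 80.66], [-181.25, 117.63], [-171.15, -9.14], [-177.46, 177.46]. Speed limits (degrees/s): [159.86, 159.86, 180, 180, 180, 180].

### API

Orientations are given as [roll, pitch, yaw] about the fixed x, y, z axes, in that order (R = Rz(yaw) Ry(pitch) Rx(roll)).
In Python, from station import ctrl gives the robot as it stands.
- The arm moves only by the tool apply_moves, never from a script. Its argument "motion" is one flat list of numbers, 6 for each row, row after row: the shift along the tool's x, y, z in cm, then the turn, a rotation vector about the tool's x, y, z in degrees. A call has 1 to 10 rows; each row is the pose to reach, as a shift and turn from the pose measured when the call began, along the tool's axes at that moment; what a row does not reach only later rows make up. A row lasts 1/8 s, in which the tool goes at most 62.5 mm and 10.7 degrees, less where a joint would pass 70% of its speed; a pose out of reach is approached as far as the arm can. A call with a gripper value outside its range is refused whole. "gripper" is the closure, from 0 (fully open) to 1 (shut), set as the call begins (left out, the last holds). The fingers move at their own pace and stop on an object; "grip_force" is the grip in N (left out, the last holds). Time passes only in rows, so rows that repeat a pose let the fingers close. It gives the time, the measured TCP pose, the force and the opening at its end, in the units of the state.
- ctrl.read_state(): the state, without advancing time (a new reading comes with each control period).
- ctrl.capture(name): name is "scene" or "top" or "wrist"; returns a dict with "color" (420x560x3 uint8, red, green, blue), "K" (3x3 intrinsics, pixels), "eye" and "attitude" of the camera in the world. Camera axes: x right, y down, z forward; pixel columns grow to the right and rows downward; lengths in mm; the calibration is good to about 2 mm. A picture is of the moment at which its call begins. There is no depth.
- ctrl.job_done(): hands the job in, once; it reports no verdict.
The state is a dict: "time_s": time; "qpos": joint angles; "qd": joint speeds; "joint_efforts": joint torques, N m; "tcp_pos": TCP position; "tool_rot": TCP orientation; "wrist_force": force on the tool from outside, world axes, zero at the start; "moment": the same for the moment, N m; "grip_width": finger opening in mm.
Only numpy, scipy, OpenCV 4.12 (cv2) and the standard library are available. Lean on these libraries where they do the work, as an engineer would, in place of code of your own. Each camera call takes 0.05 s, during which the arm holds its last target. There are 200 camera calls.

### The job

One of the three black modules in the grey tray has a single flat metal fin standing upright on top. Lift it by its fin straight up out of its pocket, carry it upright, lower it onto the floor of the empty bay in the dark steel panel housing before letting go, and leave it standing upright in the middle of the bay. Leave the other two modules in their pockets.

Things in the scene. Friction and masses are not known exactly. Their poses are not given: they have to be found in the camera images.
- fin_module: Black block 50 x 50 mm, 24 mm high, with an upright aluminium fin centred on top: 10 mm thick along its x, 30 mm wide along y, 36 mm high (top 60 mm above the underside). 0.1 to 0.2 kg. Origin: centre of the underside, z up. Sits in a 54 mm square pocket, 24 mm deep, of a fixed grey tray; block and tray tops are flush, so only the fin can be gripped, best along the module's x (no neighbours).
- can_module: Bystander in the tray: the same block with a round aluminium can, 22 mm in diameter and 26 mm high, on top. Origin: centre of the underside. Stays in its pocket. The tray, 90 x 240 mm and 28 mm high, has three pockets in a row along its long side, 75 mm apart; any module may be in any pocket.
- coil_module: Bystander in the tray: the same block with a flat copper ring, 38 mm in diameter and 10 mm high, on top. Origin: centre of the underside. Stays in its pocket.
- bay (a point): Middle of the floor of the empty bay in the fixed dark steel housing (260 mm along x, 150 mm along y). Floor 4 mm above the bench; bay 119 mm along its x, 142 mm along y, rims 12 mm above its floor. Beyond it in +x the housing holds a white board with small LEDs and a black circuit box, up to 23 mm above the bench. z up.
Not all that is in view belongs to the job. Leave any blue look-alike of the fin_module alone.

How it is judged:
By the outcome, as a careful person would: the job done as asked, in the order asked, and still so for the second after the job is handed in, with the robot touching nothing.
It also fails if it takes over 40 s, if anything falls off the work surface, if the arm or the gripper's body presses on something with over 40 N, if the wrist force passes 120 N, or if a joint passes its speed limit or range.

## Working session

There is one attempt and no reset: what is moved stays moved. The work goes in short steps, Python scripts to look and compute and a tool call to move; the robot and the scene stay as the last step left them, time stands still between calls to the robot, and variables do not carry over. Pictures are saved under pics/ and viewed, about 8 in all and at most 12, crops included, and the job is handed in when it is done.

Besides the shell and the picture viewer there is one more tool, called after "Request:" in YAML: its name, and indented under it one key for each argument. apply_moves: Moves the arm, as the interface text tells. Its arguments: {"type":"object","properties":{"motion":{"type":"array","items":{"type":"number"}},"gripper":{"type":"number"},"grip_force":{"type":"number"}},"required":["motion"]}

```bash
mkdir -p pics && ls
python3 - <<'E'
from station import ctrl
import cv2,numpy as np
print(ctrl.read_state())
for n in ["scene","top"]:
    c=ctrl.capture(n); cv2.imwrite(f"pics/{n}0.png",c["color"][:,:,::-1]); print(n,c["K"],c["eye"],c["attitude"])
E
```

```text
pics
{'time_s': 0.0, 'qpos': array([ 9.21665375e+01,  2.20913696e+01,  3.79755495e-01, -3.00088183e-02,
       -6.84133741e+01, -1.48176974e+01]), 'qd': array([-0.0233523 ,  0.05200698, -0.01130646, -0.06464949, -0.03132423,
        0.14350877]), 'joint_efforts': array([ 2.93093790e-04, -3.92289519e+01,  1.88406801e+01,  4.18655276e+00,
       -4.56334732e-03,  4.73664926e-06]), 'tcp_pos': array([136.709866  , 609.19268379, 203.91246099]), 'tool_rot': array([   2.24338836,   89.87193743, -100.41884249]), 'wrist_force': array([ 0.07206554, -0.45239465, -0.76857089]), 'moment': array([ 0.033412  , -0.03781202,  0.02577799]), 'grip_width': 85.30745342645011}
scene [[496.58219078   0.         285.27139156]
 [  0.         496.58219078 208.86616233]
 [  0.           0.           1.        ]] [1061.25810538  428.64163851  636.91750116] [-130.93774043    0.88005169  129.78910422]
top [[382.85278331   0.         282.59740368]
 [  0.         382.85278331 204.21467319]
 [  0.           0.           1.        ]] [441.31832555  -4.95155841 835.4235949 ] [-172.89649923    1.07773847  -90.80526373]
```

View pics/scene0.png

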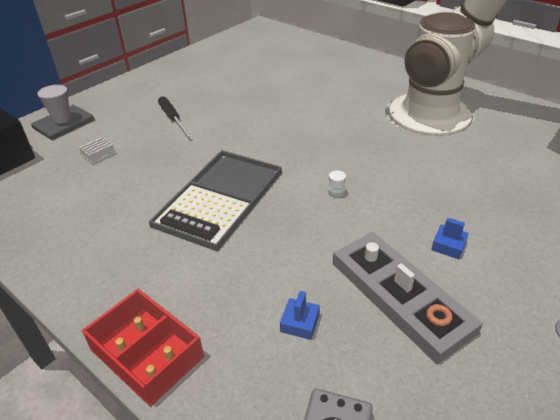

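View pics/top0.png

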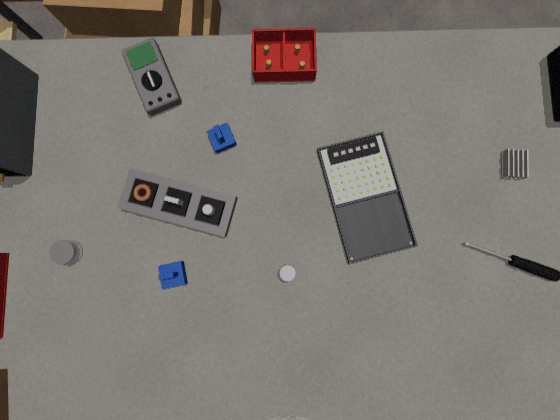

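Scene: the tray is at about (405,292), with can (372,252), fin (404,278) and coil (439,315). The housing is at (218,197), with its empty bay at (240,175).
Top: coil (142,192), fin (174,201), can (208,210). The housing is at (366,197), with its empty bay at (373,227).
Candidates for the fin module (top view):
- Tray middle pocket, bright flat fin on black (174,201): chosen.
- Can module (208,210).
- Coil module (142,192).
- Blue look-alikes (221,138) and (172,275).

Next I'll check the choice in one close crop and measure.

```bash
cat > h.py <<'E'
import numpy as np,cv2
from scipy.spatial.transform import Rotation as R
from station import ctrl
def rot(a): return R.from_euler('xyz',a,degrees=True).as_matrix()
def cast(c,p,z):
    p=np.atleast_2d(np.asarray(p,float)); d=np.c_[p,np.ones(len(p))]@np.linalg.inv(c["K"]).T@rot(c["attitude"]).T
    e=np.asarray(c["eye"]); return e+d*((z-e[2])/d[:,2])[:,None]
def proj(c,P):
    q=(np.atleast_2d(P)-c["eye"])@rot(c["attitude"])@c["K"].T; return q[:,:2]/q[:,2:]
def blobs(mask,amin):
    cs,_=cv2.findContours(mask.astype(np.uint8),cv2.RETR_EXTERNAL,cv2.CHAIN_APPROX_NONE)
    return [k[:,0] for k in cs if cv2.contourArea(k)>=amin]
def rect(P):
    (x,y),s,a=cv2.minAreaRect(P[:,:2].astype(np.float32)); return np.round([x,y,*s,a],1)
E
python3 - <<'E'
from h import *
t=ctrl.capture("top");s=ctrl.capture("scene")
g=cv2.cvtColor(t["color"],cv2.COLOR_RGB2GRAY).astype(int); sat=np.ptp(t["color"].astype(int),axis=2)
print("samples bench,tray,block,fin,bay,rim",[g[p] for p in [(320,240),(180,160),(205,162),(201,170),(228,373),(240,412)]])
def roi(m,x0,y0,x1,y1):
    o=np.zeros_like(m);o[y0:y1,x0:x1]=m[y0:y1,x0:x1];return o
for nm,m,z in [("block",roi(g<50,115,160,245,245),28),("bay/housing",roi(g<75,310,125,425,270),16)]:
    for th in [0]:
        for k in blobs(m,60): print(nm,k.mean(0),rect(cast(t,k,z)))
for th in (110,130,150):
  for k in blobs(roi((g>th)&(sat<25),160,188,190,215),10): print("fin",th,rect(k),rect(cast(t,k,64)))
a=cv2.resize(t["color"][160:245,115:245],(780,510),interpolation=cv2.INTER_CUBIC)
a=t["color"][160:245,115:245];b=s["color"][225:355,325:485];d=t["color"][125:270,310:425]
f=lambda i,w:cv2.resize(i,(w,300),interpolation=cv2.INTER_CUBIC)
im=np.vstack([np.hstack([f(a,459),np.zeros((300,1,3),np.uint8)]),np.hstack([f(d,238),f(b,222)])])
im=im[:,:460];cv2.imwrite("pics/crop.png",im[:,:,::-1])
E
```

```text
samples bench,tray,block,fin,bay,rim [np.int64(132), np.int64(119), np.int64(79), np.int64(158), np.int64(88), np.int64(41)]
block [209.90909091 210.39772727] [531.9 163.8  52.8  51.2  74.3]
block [176.475 201.475] [552.1 235.9  52.7  51.6  74.2]
block [143.07954545 192.46590909] [572.7 308.   52.7  51.6  75.2]
bay/housing [361.12710765 187.18028534] [ 558.3 -168.9  256.   150.8   13.7]
fin 110 [165.5 213.    2.   11.   90. ] [523.5 247.   22.7   4.1  89.1]
fin 110 [187.5 209.   10.    3.   90. ] [531.  201.8   6.1  20.5  89.1]
fin 110 [183.5 189.5   3.   11.   90. ] [574.1 210.3  23.7   6.   75. ]
fin 110 [169.  198.5  21.   18.   90. ] [554.1 240.5  43.4  37.    1.5]
fin 130 [170.9 199.2  14.1   4.4  14. ] [551.7 236.5  29.1   8.9  75.1]
fin 150 [170.7 199.3  13.6   4.3  15.9] [551.6 236.9  28.3   8.7  73.2]
```

View pics/crop.png

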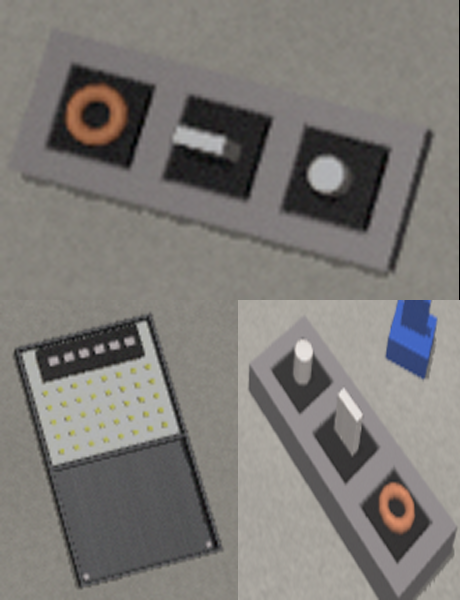

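The crop confirms it: the upright aluminium fin is on the black block in the middle pocket, with the coil and can either side. Fin and block centres agree at about (552,236), the block spacing is 75.0 mm, and the tray axis is at 74.2°. Next I'll refine the bay and plan the reach.

```bash
cat >> h.py <<'E'
def plan(p,jaw):
    """shift (cm) and rotvec (deg) in tool axes to reach TCP p, pointing down, jaw axis at angle jaw (mod 180)"""
    s=ctrl.read_state(); T=rot(s["tool_rot"]); x=np.array([0,0,-1.]); best=None
    for a in (jaw,jaw+180):
        z=np.array([np.cos(np.radians(a)),np.sin(np.radians(a)),0]); G=np.c_[x,np.cross(z,x),z]
        v=np.degrees(R.from_matrix(T.T@G).as_rotvec())
        print("t",round(s["time_s"],2),"tcp",s["tcp_pos"].round(1),"q6",s["qpos"][5].round(1),"F",s["wrist_force"].round(1),"grip",round(s["grip_width"],1),"| cm",((p-s["tcp_pos"])@T/10).round(2),"rv",v.round(1))
E
python3 - <<'E'
from h import *
t=ctrl.capture("top");s=ctrl.capture("scene")
for n,c,box in (("top",t,(310,125,425,270)),("scene",s,(145,145,290,250))):
    g=cv2.cvtColor(c["color"],cv2.COLOR_RGB2GRAY); m=np.zeros_like(g);x0,y0,x1,y1=box
    m[y0:y1,x0:x1]=((g>58)&(g<108))[y0:y1,x0:x1]; m=cv2.morphologyEx(m,cv2.MORPH_OPEN,np.ones((3,3)))
    for k in blobs(m,600): print(n,"floor",rect(cast(c,k,4)))
    o=(g<108)[y0:y1,x0:x1]; m[:]=0; m[y0:y1,x0:x1]=o
    k=max(blobs(m,600),key=cv2.contourArea); print(n,"outer",rect(cast(c,k,16)))
    print(n,"proj fin/bay",proj(c,[[552,236.2,64],[493.7,-184.6,4]]).round(1).tolist())
g=s["color"].astype(int);m=np.zeros(g.shape[:2],bool);q=g[262:285,390:420];m[262:285,390:420]=(q.min(2)>195)
for k in blobs(m,8): print("scene fin top",rect(k),rect(cast(s,k,64)))
plan(np.array([552,236.2,150]),-15.8)
E
```

```text
top floor [ 494.1 -185.5  130.8  143.2   13.4]
top outer [ 557.7 -168.8  261.7  155.7   13.7]
top proj fin/bay [[171.1, 199.1], [372.5, 226.4]]
scene floor [ 555.8 -177.1  274.3  162.2   13.8]
scene outer [ 565.4 -165.6  269.1  159.2   13.8]
scene proj fin/bay [[407.0, 269.8], [238.4, 178.6]]
scene fin top [405.6 269.9  17.9   4.4  40.6] [553.3 234.2  28.6   8.6  73.8]
t 0.3 tcp [136.8 609.6 204.6] q6 -14.8 F [ 0.4 -0.1  0.3] grip 85.5 | cm [ 5.49 48.69 27.34] rv [-86.9   0.    0. ]
t 0.3 tcp [136.8 609.6 204.6] q6 -14.8 F [ 0.4 -0.1  0.3] grip 85.5 | cm [ 5.49 48.69 27.34] rv [93.1  0.  -0. ]
```

The bay measures (494,-185) at 13.7°, consistent between the floor and outer contours in the top view. The scene view puts the fin top at (553,234) against (552,236). I'll move above the fin with the +93° turn, which needs little joint 6 travel, and close the jaws partway.

Request:
apply_moves:
  motion: [0.5, 4.9, 2.7, 9.3, 0, 0, 1.1, 9.7, 5.5, 18.6, 0, 0, 1.6, 14.6, 8.2, 27.9, 0, 0, 2.2, 19.5, 10.9, 37.2, 0, 0, 2.7, 24.3, 13.7, 46.5, 0, 0, 3.3, 29.2, 16.4, 55.8, 0, 0, 3.8, 34.1, 19.1, 65.1, 0, 0, 4.4, 39, 21.9, 74.4, 0, 0, 4.9, 43.8, 24.6, 83.8, 0, 0, 5.5, 48.7, 27.3, 93.1, 0, 0]
  gripper: 0.4
  grip_force: 40

```text
time_s: 1.55
tcp_pos: [553.5, 235.3, 149.9]
tool_rot: [156.5, 90.0, -39.6]
wrist_force: [1.0, 1.5, 0.7]
grip_width: 51.4
```

Run:
```python
from h import *
plan(np.array([552.3,235.6,80]),-15.8)
c=ctrl.capture("wrist");P=proj(c,[[552.3,235.6,64],[552,236,4]]);print(P)
cv2.imwrite("pics/w1.png",c["color"][:,:,::-1])
```

```text
t 1.55 tcp [553.5 235.3 149.9] q6 -54.5 F [1.  1.5 0.7] grip 51.4 | cm [6.99 0.   0.13] rv [179.8  -0.    0. ]
t 1.55 tcp [553.5 235.3 149.9] q6 -54.5 F [1.  1.5 0.7] grip 51.4 | cm [6.99 0.   0.13] rv [-0.2 -0.  -0. ]
[[278.70190136 208.72427497]
 [278.84390462 189.54784765]]
```

View pics/w1.png

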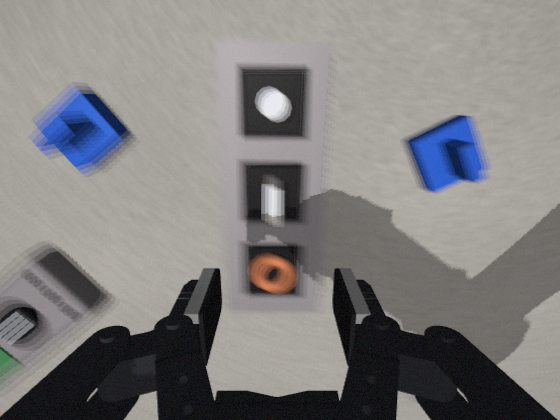

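Wrist view (motion-blurred): the fin is at about (273,198) between the fingers, whose centre is column ~277. The can is at (273,103) and the coil at (272,272). I'll descend to z=80 and re-measure once still.

Request:
apply_moves:
  motion: [2, 0, 0, 0, 0, 0, 4, 0, 0.05, 0, 0, 0, 6, 0, 0, 0, 0, 0, 7, 0, 0, 0, 0, 0, 7, 0, 0, 0, 0, 0, 7, 0, 0, 0, 0, 0]

```text
time_s: 2.35
tcp_pos: [557.5, 231.3, 79.5]
tool_rot: [146.8, 89.9, -49.8]
wrist_force: [0.0, 0.6, -0.4]
grip_width: 51.6
```

Run:
```python
from h import *
c=ctrl.capture("wrist");P=proj(c,[[552.3,235.6,64],[552,236,28]]);print(P)
g=c["color"].astype(int);m=(g.min(2)>150)&(np.ptp(g,axis=2)<30);m[:, :180]=0;m[:,380:]=0
for k in blobs(m,60): print(rect(k),rect(cast(c,k,64)))
plan(np.array([552.3,235.6,34]),-15.8)
cv2.imwrite("pics/w2.png",c["color"][:,:,::-1])
```

```text
[[287.79141014 250.05681446]
 [286.90644138 228.38098918]]
[290.5 360.   14.   25.   90. ] [572.3 311.3  11.2  16.2  73.5]
[287.  248.5  45.   16.   90. ] [552.7 234.8  28.4   9.1  73.5]
[279.5 199.  398.  199.   90. ] [555.7 225.7 243.8 110.9  68.3]
t 2.4 tcp [557.5 231.4  79.6] q6 -54.6 F [ 0.  -0.1 -0.2] grip 51.4 | cm [ 4.56 -0.26  0.62] rv [ 1.793e+02 -1.000e-01  2.000e-01]
t 2.4 tcp [557.5 231.4  79.6] q6 -54.6 F [ 0.  -0.1 -0.2] grip 51.4 | cm [ 4.56 -0.26  0.62] rv [-0.7 -0.1 -0.1]
```

View pics/w2.png

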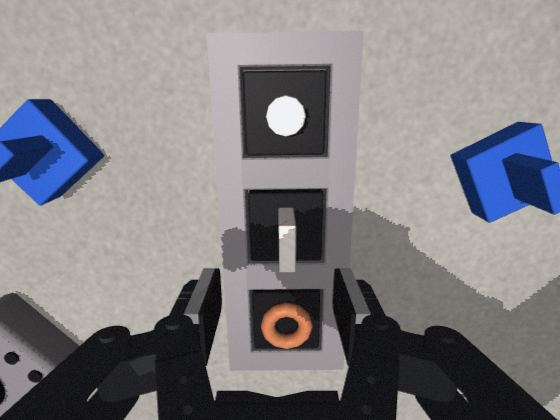

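Wrist view, now still: the fin at (287,248) casts to (552.7,234.8), matching the other two views. The can is at (286,115) and the coil at (287,325). The tool sits 6 mm off along the jaw axis, so I'll centre it first and then descend.

Request:
apply_moves:
  motion: [0, -0.25, 0.6, -0.7, 0, 0, 0, -0.25, 0.6, -0.7, 0, 0, 1, -0.25, 0.6, -0.7, 0, 0, 2, -0.25, 0.6, -0.7, 0, 0, 3, -0.25, 0.6, -0.7, 0, 0, 4, -0.25, 0.6, -0.7, 0, 0, 4.5, -0.25, 0.6, -0.7, 0, 0, 4.5, -0.25, 0.6, -0.7, 0, 0, 4.5, -0.25, 0.6, -0.7, 0, 0]

```text
time_s: 3.52
tcp_pos: [552.9, 235.6, 34.9]
tool_rot: [169.3, 89.8, -26.6]
wrist_force: [0.4, -0.1, -0.1]
grip_width: 51.6
```

Run:
```python
from h import *
plan(np.array([552.4,235.3,34]),-15.8)
```

```text
t 3.52 tcp [552.9 235.6  34.9] q6 -54.6 F [ 0.4 -0.1 -0.1] grip 51.6 | cm [0.09 0.04 0.04] rv [180.   -0.    0.3]
t 3.52 tcp [552.9 235.6  34.9] q6 -54.6 F [ 0.4 -0.1 -0.1] grip 51.6 | cm [0.09 0.04 0.04] rv [-0.  -0.2 -0. ]
```

Request:
apply_moves:
  motion: [0, 0, 0, 0, 0, 0, 0, 0, 0, 0, 0, 0, 0, 0, 0, 0, 0, 0, 0, 0, 0, 0, 0, 0, 0, 0, 0, 0, 0, 0, 0, 0, 0, 0, 0, 0, 0, 0, 0, 0, 0, 0, 0, 0, 0, 0, 0, 0]
  gripper: 1
  grip_force: 50

```text
time_s: 4.53
tcp_pos: [552.9, 235.7, 35.3]
tool_rot: [172.7, 89.8, -23.1]
wrist_force: [-2.6, -0.2, 5.2]
grip_width: 7.2
```

Request:
apply_moves:
  motion: [-0.3, 0, 0, 0, 0, 0, -0.7, 0, 0, 0, 0, 0, -1.3, 0, 0, 0, 0, 0, -2.1, 0, 0, 0, 0, 0, -3, 0, 0, 0, 0, 0, -4, 0, 0, 0, 0, 0, -5, 0, 0, 0, 0, 0, -6, 0, 0, 0, 0, 0, -6.5, 0, 0, 0, 0, 0, -6.5, 0, 0, 0, 0, 0]

```text
time_s: 5.78
tcp_pos: [552.8, 235.9, 100.8]
tool_rot: [-175.3, 89.8, -11.2]
wrist_force: [0.3, 0.6, -1.7]
grip_width: 6.9
```

Run:
```python
from h import *
plan(np.array([494,-185,100]),13.7)
c=ctrl.capture("wrist");cv2.imwrite("pics/w3.png",c["color"][:,:,::-1])
```

```text
t 5.78 tcp [552.8 235.9 100.8] q6 -54.6 F [ 0.3  0.6 -1.7] grip 6.9 | cm [ 0.09 42.1  -5.82] rv [150.5  -0.    0.3]
t 5.78 tcp [552.8 235.9 100.8] q6 -54.6 F [ 0.3  0.6 -1.7] grip 6.9 | cm [ 0.09 42.1  -5.82] rv [-29.5  -0.2  -0. ]
```

View pics/w3.png

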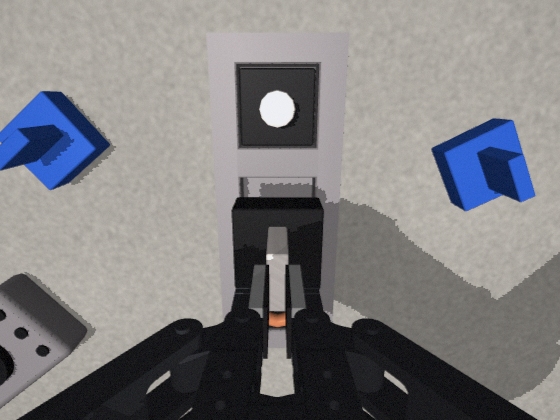

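The lift worked: the module hangs upright from its fin, clear of the tray (block at (278,245), empty pocket behind it at (278,188)), at about 1.7 N. I'll carry it in two ramped calls.

Request:
apply_moves:
  motion: [0, 0.7, -0.1, -0.5, 0, 0, 0, 2.2, -0.3, -1.5, 0, 0, 0, 4.6, -0.6, -3.2, 0, 0, 0, 7.4, -1, -5.2, 0, 0, 0, 10.4, -1.4, -7.3, 0, 0, 0, 13.4, -1.9, -9.4, 0, 0, 0, 16.4, -2.3, -11.5, 0, 0, 0, 18.8, -2.6, -13.2, 0, 0, 0, 20.3, -2.8, -14.2, 0, 0, 0, 21, -2.9, -14.7, 0, 0]

```text
time_s: 7.08
tcp_pos: [522.4, 24.3, 100.4]
tool_rot: [149.1, 89.9, -32.1]
wrist_force: [-0.6, -0.0, -1.8]
grip_width: 7.1
```

Run:
```python
from h import *
plan(np.array([494,-185,100]),13.7)
```

```text
t 7.08 tcp [522.4  24.3 100.4] q6 -21.8 F [-0.6 -0.  -1.8] grip 7.1 | cm [ 0.06 20.98  2.41] rv [ 1.651e+02 -1.000e-01  2.000e-01]
t 7.08 tcp [522.4  24.3 100.4] q6 -21.8 F [-0.6 -0.  -1.8] grip 7.1 | cm [ 0.06 20.98  2.41] rv [-14.9  -0.1  -0.1]
```

Request:
apply_moves:
  motion: [0, 0.7, 0.1, -0.5, 0, 0, 0, 2.2, 0.3, -1.5, 0, 0, 0, 4.6, 0.5, -3.2, 0, 0, 0, 7.4, 0.8, -5.2, 0, 0, 0, 10.4, 1.2, -7.3, 0, 0, 0, 13.4, 1.5, -9.4, 0, 0, 0, 16.4, 1.9, -11.5, 0, 0, 0, 18.8, 2.2, -13.3, 0, 0, 0, 20.3, 2.3, -14.4, 0, 0, 0, 21, 2.4, -14.9, 0, 0]

```text
time_s: 8.32
tcp_pos: [493.9, -185.8, 100.5]
tool_rot: [132.2, 89.9, -34.0]
wrist_force: [1.0, 0.0, -1.5]
grip_width: 7.2
```

Request:
apply_moves:
  motion: [0, 0, 0, 0, 0, 0, 0, 0, 0, 0, 0, 0]

```text
time_s: 8.57
tcp_pos: [493.9, -185.4, 100.5]
tool_rot: [134.4, 89.9, -31.9]
wrist_force: [1.4, -0.0, -2.1]
grip_width: 7.2
```

Run:
```python
from h import *
plan(np.array([494,-185,36]),13.7)
t=ctrl.capture("top");s=ctrl.capture("scene")
print(proj(t,[494,-185,4]),proj(s,[494,-185,4]))
f=lambda i:cv2.resize(i,(400,400),interpolation=cv2.INTER_CUBIC)
cv2.imwrite("pics/c4.png",np.hstack([f(t["color"][120:280,300:460]),f(s["color"][100:260,140:300])])[:,:,::-1])
```

```text
t 8.57 tcp [ 493.9 -185.4  100.5] q6 16.6 F [ 1.4 -0.  -2.1] grip 7.2 | cm [ 6.45 -0.05 -0.  ] rv [-1.8e+02  1.0e-01 -1.0e-01]
t 8.57 tcp [ 493.9 -185.4  100.5] q6 16.6 F [ 1.4 -0.  -2.1] grip 7.2 | cm [ 6.45 -0.05 -0.  ] rv [ 0.  -0.1 -0.1]
[[372.67331426 226.21280887]] [[238.18842999 178.54597516]]
```

View pics/c4.png

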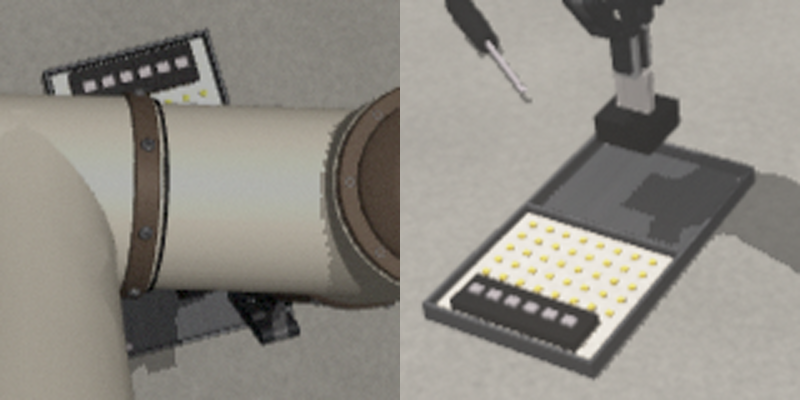

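The module hangs upright over the bay in the scene crop (block at about (638,125)); the arm hides it in the top view. I'll lower it quickly to just above the floor, then slowly until it touches.

Request:
apply_moves:
  motion: [0.6, 0, 0, 0, 0, 0, 1.5, -0.05, 0, 0, 0, 0, 2.5, -0.05, 0, 0, 0, 0, 3.5, -0.05, 0, 0, 0, 0, 4.5, -0.05, 0, 0, 0, 0, 5.3, -0.05, 0, 0, 0, 0, 5.8, -0.05, 0, 0, 0, 0, 6.1, -0.05, 0, 0, 0, 0, 6.2, -0.05, 0, 0, 0, 0, 6.2, -0.05, 0, 0, 0, 0]

```text
time_s: 9.93
tcp_pos: [494.2, -184.9, 38.7]
tool_rot: [138.1, 89.8, -28.1]
wrist_force: [-0.0, 0.5, -1.6]
grip_width: 7.1
```

Request:
apply_moves:
  motion: [0.05, 0, 0, 0, 0, 0, 0.1, 0, 0, 0, 0, 0, 0.15, 0, 0, 0, 0, 0, 0.2, 0, 0, 0, 0, 0, 0.25, 0, 0, 0, 0, 0, 0.25, 0, 0, 0, 0, 0]

```text
time_s: 10.68
tcp_pos: [494.2, -184.9, 36.2]
tool_rot: [137.0, 89.8, -29.2]
wrist_force: [-0.3, 0.3, -1.7]
grip_width: 7.1
```

Still carrying the weight (−1.7 N), so it hasn't touched the floor yet. Continuing in small steps.

Request:
apply_moves:
  motion: [0.04, 0, 0, 0, 0, 0, 0.08, 0, 0, 0, 0, 0, 0.12, 0, 0, 0, 0, 0, 0.12, 0, 0, 0, 0, 0]

```text
time_s: 11.18
tcp_pos: [494.1, -185.0, 35.4]
tool_rot: [134.3, 89.8, -32.0]
wrist_force: [-1.8, -0.1, 3.1]
grip_width: 6.9
```

Contact: the wrist force went from −1.7 to +3.1 N at the expected height (35.4 mm, against 35 in the pocket). I'll release partway, then retreat straight up.

Request:
apply_moves:
  motion: [0, 0, 0, 0, 0, 0, 0, 0, 0, 0, 0, 0, 0, 0, 0, 0, 0, 0, 0, 0, 0, 0, 0, 0, 0, 0, 0, 0, 0, 0, 0, 0, 0, 0, 0, 0]
  gripper: 0.5

```text
time_s: 11.92
tcp_pos: [494.1, -185.0, 35.3]
tool_rot: [134.3, 89.8, -31.9]
wrist_force: [-0.2, 0.4, 0.4]
grip_width: 42.8
```

Request:
apply_moves:
  motion: [-0.5, 0, 0, 0, 0, 0, -1.2, 0, 0, 0, 0, 0, -2.2, 0, 0, 0, 0, 0, -3.4, 0, 0, 0, 0, 0, -5, 0, 0, 0, 0, 0, -7, 0, 0, 0, 0, 0, -9, 0, 0, 0, 0, 0, -11, 0, 0, 0, 0, 0, -12, 0, 0, 0, 0, 0, -12, 0, 0, 0, 0, 0]

```text
time_s: 13.18
tcp_pos: [494.1, -184.8, 156.2]
tool_rot: [146.7, 89.8, -19.5]
wrist_force: [0.2, 0.3, -1.0]
grip_width: 42.8
```

Run:
```python
from h import *
plan(np.array([494,20,155]),13.7)
```

```text
t 13.18 tcp [ 494.1 -184.8  156.2] q6 16.5 F [ 0.2  0.3 -1. ] grip 42.8 | cm [  0.09 -19.9   -4.86] rv [-179.9    0.2   -0.3]
t 13.18 tcp [ 494.1 -184.8  156.2] q6 16.5 F [ 0.2  0.3 -1. ] grip 42.8 | cm [  0.09 -19.9   -4.86] rv [ 0.1 -0.2 -0.1]
```

I'll move the arm aside so the top camera can see the result.

Request:
apply_moves:
  motion: [0, -2, -0.5, 0, 0, 0, 0, -5, -1.2, 0, 0, 0, 0, -8, -2, 0, 0, 0, 0, -11, -2.7, 0, 0, 0, 0, -14, -3.4, 0, 0, 0, 0, -17, -4.2, 0, 0, 0, 0, -19, -4.7, 0, 0, 0, 0, -20, -4.9, 0, 0, 0, 0, -20, -4.9, 0, 0, 0]

```text
time_s: 14.3
tcp_pos: [493.9, 21.2, 155.4]
tool_rot: [135.6, 89.8, -30.6]
wrist_force: [0.1, 0.5, -0.1]
grip_width: 42.8
```

Run:
```python
from h import *
t=ctrl.capture("top");s=ctrl.capture("scene")
for n,c,(x0,y0,x1,y1) in (("top",t,(345,200,410,255)),):
    g=c["color"].astype(int);m=np.zeros(g.shape[:2],bool)
    for nm,q,z in (("fin",(g.min(2)>125),64),("block",g.max(2)<60,28)):
        m[:]=0;m[y0:y1,x0:x1]=q[y0:y1,x0:x1]
        for k in blobs(m,15): print(n,nm,rect(k),rect(cast(c,k,z)))
print("expected fin px",proj(t,[494,-185,64]),proj(s,[494,-185,64]))
f=lambda i:cv2.resize(i,(400,400),interpolation=cv2.INTER_CUBIC)
cv2.imwrite("pics/c5.png",np.vstack([np.hstack([f(t["color"][120:280,300:460]),f(s["color"][100:260,140:300])]),cv2.resize(t["color"][160:245,110:450],(800,200))])[:,:,::-1])
```

```text
top fin [398.5 251.5   5.   21.   90. ] [ 439.1 -221.    41.9    9.9   89.2]
top fin [378.6 224.5   4.8  14.6  74.7] [ 493.4 -183.9    9.6   29.3   14.3]
top fin [407. 208.  16.   4.  90.] [ 526.1 -242.5    8.    32.5   86.9]
top block [372.7 226.4  24.4  28.   74.7] [ 492.  -179.8   50.8   58.3   14. ]
top block [405.3 215.8  33.2   2.7  74.4] [ 513.5 -249.    69.6    5.8   12.6]
expected fin px [[379.08558404 224.22199191]] [[235.88547409 154.90532381]]
```

View pics/c5.png

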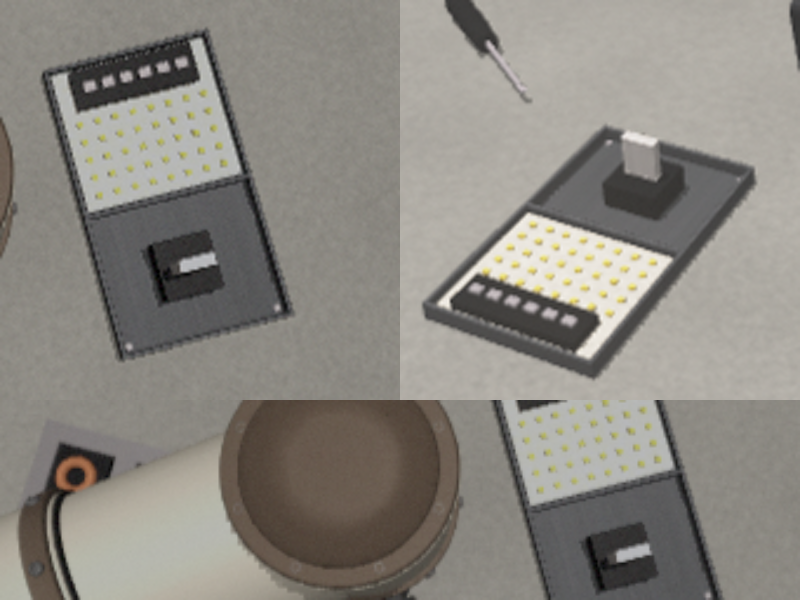

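The module stands upright in the middle of the bay: top fin at (378.6,224.5) against an expected (379.1,224.2), i.e. (493.4,−183.9), aligned at 14°. I'll check the two bystanders by number in the scene view, then hand in.

Run:
```python
from h import *
s=ctrl.capture("scene")["color"].astype(int);o=cv2.imread("pics/scene0.png")[:,:,::-1].astype(int)
for n,(x0,y0,x1,y1) in (("can",(355,235,388,268)),("coil",(420,300,460,335)),("blue1",(275,285,325,340)),("blue2",(428,215,472,260))):
    print(n,"mean abs change",np.abs(s-o)[y0:y1,x0:x1].mean().round(1))
st=ctrl.read_state();print(st["time_s"],st["qd"].round(1),st["wrist_force"].round(1));ctrl.job_done()
```

```text
can mean abs change 6.1
coil mean abs change 4.3
blue1 mean abs change 5.9
blue2 mean abs change 24.8
14.45 [-0.2 -0.1  0.1  0.  -0.  -0. ] [0.9 0.3 0.3]
the job is handed in; nothing more can be done
```

I lifted the fin module straight up out of the middle pocket by its fin and carried it upright to the bay. I lowered it until the floor took the load (the wrist force went from −1.7 to +3.1 N), then released it and backed away. The job was handed in at 14.5 s.

- **Placement:** the module stands upright in the bay, with its fin top at (493.4, −183.9) mm against a measured bay centre of (494, −185). It is aligned with the housing to within about 0.5°.
- **Other modules:** the image patches for the can and coil modules barely changed in the final scene view (6.1 and 4.3 grey levels). The arm hid the can in the last top view, so there I could only see the coil.
- **Blue look-alikes:** one patch was nearly unchanged (5.9). The other changed by 24.8, which I did not resolve; the arm or its shadow there is my best guess. I never took the tool near it, and both blue blocks were still in place in the wrist picture after the lift.

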